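Set the tile-length stop with the sprung pull gauge

TASK

Put the knobbed wooden block that was left in the aluminium length gauge back flat in an empty compartment of the tray, then take the block whose grip ridge runs lengthwise out of the tray and lay it in the gauge, ridge along the channel, close up in front of the sprung slide's nose. Let go of it and pull the slide out by its upright handle so that it pushes the block along until the block's leading end is level with the thin fin of the steel clip, and, without letting it snap back, ease the slide fully home and let go, leaving the block at the mark. Leave the block with the crosswise ridge in the tray and do not disturb it or the bottle, mug and bowl.

Things in the scene. Friction and masses are not known exactly. Their poses are not given: they have to be found in the camera images.
- gauge: Aluminium length gauge, fixed: straight channel 300 long, base plate 86 wide. Origin on the bench under the centre line; x along the channel (-160 to +140), y across, z up. The slide sits at the +x end and pulls out towards -x (roughly towards the robot). Channel floor 6 above the bench, 50 wide between walls 12 thick, wall tops 24 above the bench; the -x end is open
- slide (a joint): How far the sprung slide is pulled out, in m: 0 fully home, at most 0.12, towards the gauge's -x. A spring pulls it home with about 4 N at 0, rising evenly to about 11 N at 0.12; let go, it snaps back. Home, its nose (flat leading face that pushes the block, 6 to 23 above the bench) is at x = +45 in the gauge's frame
- handle (a point): Point on the slide's upright black handle, 80 above the bench: a plate 16 thick along the channel, 44 wide across it, standing from 25 to 105 above the bench. The point is on its middle plane, 45 behind the nose (x = +90 in the gauge's frame when home). Axes as the gauge's
- mark (a point): Thin upright dark steel fin (3 thick along the channel, top 38 above the bench) of a clip on the channel's +y wall (clip up to 64 from the centre line, 30 high, reaching 22 to the fin's +x side). The point is mid-fin on its inner edge, 25 from the centre line, 30 above the bench. Its place varies: the slide must come out 45 to 105 to bring the block's end to it. Axes as the gauge's
- stop_center (a point): The stop block to use: pale wood, base 70 (x) by 44 (y) by 24 high, and on it a lengthwise ridge 56 (x) by 14 (y), up to 68 above the underside; about 150 g. Point at its centre, 34 above its underside; ends at x = +35 and -35, either may lead; z up. It lies in any tray compartment, a little turned. Lying in the channel the point is 40 above the bench
- crossblock_center (a point): Another block in the tray, the same base but with its ridge crosswise (14 along x by 40 along y), up to 68 high. Leave it. Point at its centre, 34 above its underside
- knobblock_center (a point): Block to put back: the same base, 70 (x) by 44 (y) by 24, but with an upright round knob 28 in diameter in its middle, up to 68 above the underside; 150 g. At the start it lies in the gauge's channel, in the way, x along the channel. Point at its centre, 34 above its underside (39 above the bench when it lies in the tray)
- tray: Wooden tray fixed to the bench, 126 (x) by 236 (y) by 30 high, walls and floor 5 thick, with three compartments, 116 (x) by 72 (y) inside, side by side along y with centres at y = -77, 0, +77; one is empty (thin cork liner) at the start. Origin at the centre of its underside. Tray and gauge may stand on either side of the robot
- glaze_mid (a point): Bystander: closed white plastic bottle, 60 in diameter, 170 high, standing beside the gauge near the slide's handle, on the +y side. Point half-way up
- mug_mid (a point): Bystander: terracotta mug, 76 in diameter, 85 high, with a handle, standing on the gauge's -y side. Point half-way up
- bowl_mid (a point): Bystander: white bowl, 96 in diameter, 50 high, standing on the gauge's +y side near its open end. Point half-way up
There are look-alikes about, which are no part of the job. Leave any red look-alike of the part that bears stop_center alone.

How it is judged:
By the outcome, as a careful person would: the job done as asked, in the order asked, and still so for the second after the job is handed in, with the robot touching nothing.
It also fails if it takes over 72 s, if anything falls off the work surface, if the arm or the gripper's body presses on something with over 40 N, if the wrist force passes 120 N, or if a joint passes its speed limit or range.

ROBOT

A 6-joint arm with a two-finger parallel gripper is mounted at the origin on the work surface. World frame = base frame: x ahead of the robot, y to its left, z up, the work surface at z = 0. Lengths are in mm, angles in rad, forces in N, time in s.
With the tool pointing down it reaches from about 300 to 775 mm from the base axis. Payload 14.6 kg.
Tool frame: the origin (TCP) lies on the centre line of the jaws, within the pads' length; the fingertips stand 19 mm ahead of it and the grasp point (between the pads) is the TCP (bot.tip_reach is the distance from the TCP to the fingertips, in mm); z points along the fingers, y is the line along which they close (so a half turn about z gives the same grasp; the last joint's range is limited). The gripper opens to 85 mm and grips with 20 to 120 N. Pads are 22 mm wide; open, the fingers measure 114 mm over their backs; the gripper's body (76 mm by 85 mm) begins 54 mm behind the grasp point. The pads swing forward as they close: fully open they stand 13 mm farther back than shut.
Start: joints at [1.156, 0.3, 1.521, -0, 1.321, -0.067], TCP at [187.454, 517.06, 250.281] pointing down, gripper open.
Joint ranges: [-3.03, 3.03], [-0.79, 2.21], [0.23, 2.52], [-1.04, 4.18], [0, 3.07], [-2.55, 2.55]. Speed limits (rad/s): [2.22, 2.22, 2.57, 3.14, 3.14, 3.14].

INTERFACE

Orientations are given as a unit quaternion [w, x, y, z].
In Python, from rig import bot gives the robot as it stands. Calls block until the motion is done:
- bot.move_to(position, orientation): joint-space move of the TCP to a pose.
- bot.servo_line(position, attitude=None, speed=150, until_force=None): straight line of the TCP; attitude=None keeps the orientation; speed is the mean speed in mm/s. With until_force (N) it stops when the force on the tool has changed by that much, and returns True; else False.
- bot.move_joints(angles): joint-space move.
- bot.move_gripper(opening, grip_force=None): finger opening in mm; grip_force is the grip in N (None keeps the last); returns when the fingers have stopped.
- bot.dwell(seconds).
- bot.ik(position, orientation): joint angles nearest the present ones, or None.
- bot.read_state(): the state.
- bot.read_camera(name): name is "side" or "top" or "wrist"; returns a dict with "image" (480x640x3 uint8, blue, green, red), "depth" (480x640 float32, mm along the optical axis (not along the pixel's ray), 0 where there is no reading), "fovy" (degrees; the focal length in pixels is half the picture's height over the tangent of half this angle, whatever the lens; pixels are square), "cx", "cy" (the principal point, pixels), "eye" and "attitude" of the camera in the world; the wrist camera has in their place "mount" (4x4, takes a point from camera to tool coordinates, whose origin is the TCP and whose axes are the flange's). Camera axes: x right, y down, z forward; pixel columns grow to the right and rows downward; lengths in mm; the calibration is good to about 2 mm. The wrist camera is an equidistant fisheye: a pixel r from the principal point sees the ray r / f radians off the axis. A picture is of the moment at which its call begins: read the wrist's pose just before it.
A pose or a line that the arm cannot do raises bot.MotionError and nothing moves.
- bot.finish_job(): hands the job in; it is judged then, once.
The state is a dict: "clock": time; "joint_positions": joint angles; "qvel": joint speeds; "effort": joint torques, N m; "ee_pos": TCP position; "tool_rot": TCP orientation; "ft_force": force on the tool from outside, world axes, zero at the start; "moment": the same for the moment, N m; "grip_width": finger opening in mm; "grip_force": force on a finger pad.
Only numpy, scipy, OpenCV 4.12 (cv2) and the standard library are available. Lean on these libraries where they do the work, as an engineer would, in place of code of your own. Each camera call takes 0.05 s, during which the arm holds its last target. There are 200 camera calls.

## Working session

There is one attempt and no reset: what is moved stays moved. The work goes in short steps, each a Python script; the robot and the scene stay as the last script left them, time stands still between calls to the robot, and variables do not carry over. Pictures are saved under pics/ and viewed, at most 10 in all, crops included, and the job is handed in when it is done.

```bash
mkdir -p pics; ls; cat > h.py <<'E'
import numpy as np, cv2, pickle
from scipy.spatial.transform import Rotation as R
def rot(q): return R.from_quat([q[1],q[2],q[3],q[0]]).as_matrix()
def cloud(c):
    att=np.array(c["attitude"]); M=att if att.shape==(3,3) else rot(att)
    f=240/np.tan(np.radians(c["fovy"])/2); d=c["depth"]
    v,u=np.mgrid[:480,:640]
    P=np.stack([(u-c["cx"])/f*d,(v-c["cy"])/f*d,d],-1)@M.T+np.array(c["eye"])
    P[d==0]=np.nan
    return P
E
python3 - <<'E'
from rig import bot
from h import *
for n in("top","side"):
    c=bot.read_camera(n); pickle.dump(c,open(n+".pkl","wb")); cv2.imwrite(f"pics/{n}0.png",c["image"]); print(n,c["eye"],c["attitude"],c["fovy"],c["cx"],c["cy"])
print(bot.read_state())
E
```

```text
pics
top [415.08350622   6.24546555 906.03056032] [-0.05444964  0.71352221 -0.69682635  0.0485215 ] 56.98583764179408 320.39418161564794 236.84950609366942
side [ 190.53766122 -454.19200831  633.46322406] [-0.37889131  0.86785959 -0.29629833  0.12437209] 57.83775977275507 325.83517793941525 238.7945912372491
{'clock': 0.1, 'joint_positions': array([ 1.15639456e+00,  3.00408388e-01,  1.52149070e+00, -1.26561347e-05,
        1.32068963e+00, -6.65704035e-02]), 'qvel': array([-0.00011626, -0.00196875, -0.00224681, -0.00163289,  0.00242422,
        0.00044454]), 'effort': array([ 1.60445190e-03, -5.44382215e+01, -3.62375200e+01, -1.22916128e-05,
        3.02892033e-03, -2.28887365e-05]), 'ee_pos': array([187.39156438, 516.90402141, 249.79393896]), 'tool_rot': array([-1.12664636e-04,  1.73038711e-01,  9.84914898e-01, -4.85159753e-04]), 'ft_force': array([ 0.04713438, -0.03686706,  0.14507133]), 'moment': array([ 0.0401517 , -0.02174422,  0.01715471]), 'grip_force': 0.0, 'grip_width': 85.20450007104706}
```

View pics/top0.png

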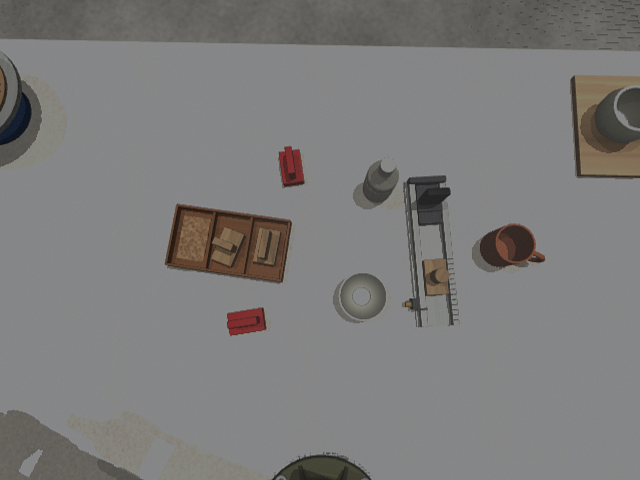

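View pics/side0.png

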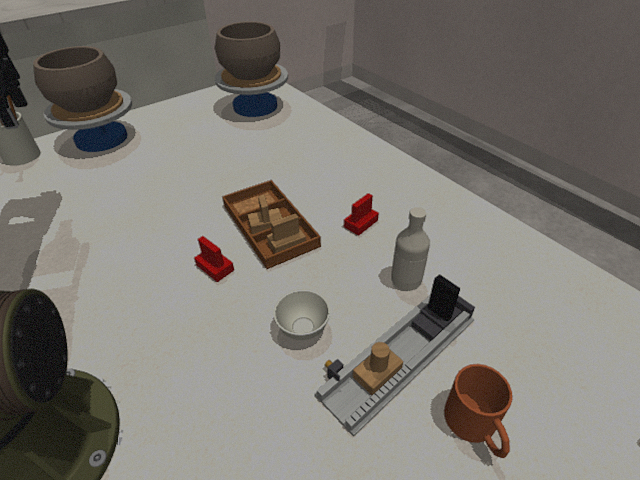

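Candidates (top view): the pale block at (266,246) has its ridge running lengthwise. The one at (229,246) appears to have a crosswise ridge. The red look-alikes are at (291,167) and (246,321). The knob block is at (436,277), the empty compartment at (193,238) and the clip at (411,303). I'll confirm these in a crop and measure.

```bash
python3 - <<'E'
from h import *
c=pickle.load(open("top.pkl","rb")); im=c["image"]
a=cv2.resize(im[200:290,160:300],None,fx=4,fy=4,interpolation=cv2.INTER_CUBIC)[:360,:560]
b=cv2.resize(im[165:335,395:475],None,fx=3,fy=3,interpolation=cv2.INTER_CUBIC)
o=np.zeros((510,800,3),np.uint8); o[:360,:560]=a; o[:,560:800]=b
cv2.imwrite("pics/crop.png",np.clip(o*1.6,0,255).astype(np.uint8))
for n,rg in (("top",dict(tray=(160,200,300,290),gauge=(395,165,475,335),clip=(400,290,420,315),bottle=(355,150,402,210),bowl=(335,270,390,325),mug=(475,220,550,275),red1=(275,140,310,190),red2=(220,300,270,340))),
 ("side",dict(tray=(220,175,325,270),gauge=(315,270,480,435),clip=(322,355,346,382)))):
    c=pickle.load(open(n+".pkl","rb")); P=cloud(c)
    print(n)
    for k,(u0,v0,u1,v1) in rg.items():
        Q=P[v0:v1,u0:u1].reshape(-1,3); Q=Q[~np.isnan(Q).any(1)]
        def rect(m,l):
            if m.sum()>8:
                S=Q[m].astype(np.float32); r=cv2.minAreaRect(S[:,:2]); print(k,l,m.sum(),"ctr",np.round(r[0],1),"sz",np.round(r[1],1),"ang",round(r[2],2),"mean",S.mean(0).round(1))
        z=Q[:,2]
        if k=="tray":
            _,lab=0,0
            m=(z>62)&(z<80)
            idx=np.where(m)[0]
            S=Q[idx,:2].astype(np.float32)
            _,L,_=cv2.kmeans(S,2,None,(3,50,.1),5,0)
            for i in(0,1):
                mm=np.zeros(len(z),bool); mm[idx[L[:,0]==i]]=1; rect(mm,f"ridge{i}")
            rect((z>10)&(z<34),"10-34"); rect((z>23)&(z<34),"23-34")
        elif k=="gauge":
            rect((z>3)&(z<28),"all"); rect((z>20)&(z<28),"walls"); rect((z>64)&(z<80),"knob/handle mid"); rect((z>95),"handletop"); 
        elif k=="clip": rect(z>26,"z>26"); rect(z>33,"z>33")
        else: rect(z>15,"z>15"); print(z.max())
E
```

```text
topTraceback (most recent call last):
  File "<stdin>", line 24, in <module>
  File "<stdin>", line 15, in rect
cv2.error: OpenCV(4.12.0) /io/opencv/modules/imgproc/src/convhull.cpp:143: error: (-215:Assertion failed) total >= 0 && (depth == CV_32F || depth == CV_32S) in function 'convexHull'
```

View pics/crop.png

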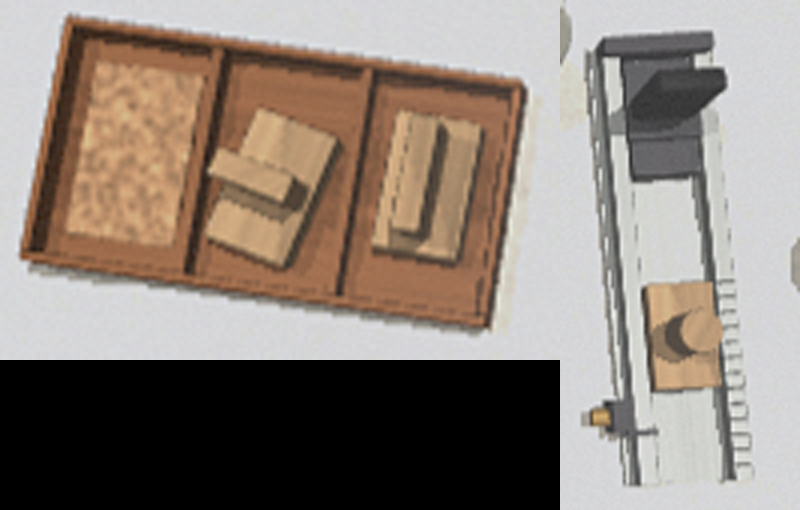

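The crop confirms it. The stop block is in the right compartment, with its ridge along the long side, and the crosswise block is in the middle. The left compartment is empty with a cork liner. The fin is at crop (640,432).

```bash
cat > meas.py <<'E'
from h import *
def rect(Q,l):
    if len(Q)>8:
        S=np.ascontiguousarray(Q[:,:2],dtype=np.float32); r=cv2.minAreaRect(S)
        print(l,len(Q),"ctr",np.round(r[0],1),"sz",np.round(r[1],1),"ang",round(r[2],2),"med z",np.median(Q[:,2]).round(1))
def reg(P,b):
    u0,v0,u1,v1=b; Q=P[v0:v1,u0:u1].reshape(-1,3); return Q[~np.isnan(Q).any(1)]
def zc(Q,a,b): return Q[(Q[:,2]>a)&(Q[:,2]<b)]
E
python3 - <<'E'
from meas import *
for n,B in (("top",dict(r_stop=(250,220,285,270),r_cross=(205,220,249,270),tray=(160,200,300,290),gauge=(395,165,475,335),clip=(400,290,430,315),bottle=(355,150,402,210),bowl=(335,270,390,325),mug=(475,220,550,275),red1=(275,140,310,190),red2=(220,300,270,340))),
 ("side",dict(r_stop=(265,200,310,255),tray=(220,175,325,270),gauge=(315,270,480,435),clip=(322,355,346,382)))):
    P=cloud(pickle.load(open(n+".pkl","rb"))); print(n)
    print("bench z",np.nanmedian(P[300:320,280:300,2]))
    for k,b in B.items():
        Q=reg(P,b)
        if k[0:2]=="r_": rect(zc(Q,67,80),k); rect(zc(Q,20,80),k+"all")
        elif k=="tray": rect(zc(Q,26,34),k); rect(zc(Q,10,34),k)
        elif k=="gauge":
            rect(zc(Q,3,28),"all"); rect(zc(Q,21,27),"walls"); rect(zc(Q,98,115),"handletop")
            h=zc(Q,68,80); rect(h[h[:,0]<420],"knob"); h=zc(Q,26,34); rect(h,"block top")
            h=zc(Q,4,8); rect(h,'floor')
        elif k=="clip": rect(zc(Q,25.8,33),"25-33"); rect(zc(Q,33,45),">33")
        else: rect(zc(Q,15,300),k)
E
```

```text
top
bench z 0.20703386143668467
r_stop 218 ctr [523.8 123. ] sz [14.3 55.9] ang 81.98 med z 72.8
r_stopall 872 ctr [526.6 122.2] sz [101.2  69.6] ang 2.23 med z 30.0
r_cross 156 ctr [521.3 201.3] sz [40.4 13.8] ang 69.52 med z 72.9
r_crossall 1093 ctr [519.5 201.8] sz [ 82.8 100.3] ang 83.25 med z 28.8
tray 2123 ctr [530.2 200.9] sz [236.8 126.1] ang 83.18 med z 29.2
tray 2951 ctr [530.2 201.1] sz [237.2 126.2] ang 83.18 med z 28.3
all 4966 ctr [ 532.9 -221.1] sz [165.8 350.4] ang 89.94 med z 17.1
walls 2041 ctr [ 522.7 -198.5] sz [298.1 100.6] ang 4.65 med z 23.8
handletop 241 ctr [ 634.2 -170.1] sz [112.7  31.4] ang 70.38 med z 104.6
block top 1158 ctr [ 524.5 -203.2] sz [299.2  87.8] ang 4.46 med z 29.7
floor 1657 ctr [ 530.7 -221.4] sz [155.7 349.6] ang 87.83 med z 6.0
25-33 108 ctr [ 422.9 -182.6] sz [31.5 45.4] ang 80.74 med z 29.6
>33 22 ctr [ 410.  -180.7] sz [23.3 14.5] ang 50.27 med z 37.7
bottle 1159 ctr [649.  -97.7] sz [59.6 53.3] ang 68.34 med z 114.1
bowl 1276 ctr [429.3 -69.5] sz [93.4 92.3] ang 1.29 med z 34.7
mug 1469 ctr [ 534.3 -361.5] sz [ 75.3 101. ] ang 6.96 me
[... 203 characters left out ...]
4.7] ang 76.36 med z 72.1
r_stopall 1520 ctr [544.1 158. ] sz [176.8  93.3] ang 69.63 med z 29.6
tray 1374 ctr [488.9 206.7] sz [239.8 206. ] ang 83.07 med z 28.9
tray 3031 ctr [490.5 206. ] sz [240.  209.7] ang 81.52 med z 25.1
all 7980 ctr [ 539.5 -196.8] sz [317.9 298.2] ang 48.33 med z 15.5
walls 3080 ctr [ 528.4 -191.8] sz [302.5 276.2] ang 47.68 med z 23.6
handletop 245 ctr [ 622.4 -203. ] sz [16.1 42.8] ang 4.01 med z 103.9
block top 1683 ctr [ 526.6 -184.4] sz [288.1 273.4] ang 41.72 med z 29.5
floor 2925 ctr [ 531.9 -197.4] sz [296.5 278.4] ang 52.24 med z 5.8
25-33 137 ctr [ 414.9 -180.5] sz [25. 28.] ang 4.02 med z 29.5
>33 40 ctr [ 405.6 -185. ] sz [ 4.1 20.1] ang 4.08 med z 37.1
```

```bash
cat >> h.py <<'E'
YG=np.radians(4.05); OG=np.array([532.6,-209.3])
def rm(a): return np.array([[np.cos(a),-np.sin(a)],[np.sin(a),np.cos(a)]])
def g2w(x,y): return OG+rm(YG)@np.array([x,y])
def toG(P): Q=P.copy(); Q[...,:2]=(P[...,:2]-OG)@rm(YG); return Q
def quat(phi): a=(phi+np.pi/2)/2; return np.array([0,np.cos(a),np.sin(a),0])
E
python3 - <<'E'
from meas import *
for n in("top","side"):
    c=pickle.load(open(n+".pkl","rb")); Q=toG(cloud(c)); Q=Q[~np.isnan(Q).any(-1)]
    Q=Q[(abs(Q[:,1])<70)&(Q[:,0]>-200)&(Q[:,0]<170)]
    x,y,z=Q.T
    print(n)
    w=(abs(z-24)<1.5)&(x>-90)&(x<30)
    for s,nm in((1,'+'),(-1,'-')):
        m=w&(s*y>22)&(s*y<45)
        for lo,hi in((-90,-50),(-50,-10),(-10,30)):
            k=m&(x>lo)&(x<hi)
            if k.sum()>5: print(" wall",nm,lo,np.percentile(y[k],[2,98]).round(1),k.sum())
    k=w=(abs(z-24)<1.5)&(abs(y)>26)&(abs(y)<36); print(" x ends",np.percentile(x[k],[.3,99.7]).round(1))
    k=(z>70)&(z<77)&(x<40); print(" knob",np.median(z[k]).round(1),(np.percentile(x[k],[1,99])).round(1),(np.percentile(y[k],[1,99])).round(1))
    k=(abs(z-30)<1.5)&(abs(y)<26)&(x<40)&(x>-110); print(" base",(np.percentile(x[k],[1,99])).round(1),(np.percentile(y[k],[1,99])).round(1))
    k=(z>102)&(x>40)&(z<107); print(" handle",(np.percentile(x[k],[1,99])).round(1),(np.percentile(y[k],[1,99])).round(1))
    k=(z>33.5)&(z<40)&(x<-90)&(y>15); print(" fin",(np.percentile(x[k],[3,97])).round(1),(np.percentile(y[k],[3,97])).round(1),np.median(x[k]))
    k=(x>105)&(z>8); print(" end bar z",np.percentile(z[k],98).round(1),np.percentile(x[k],[2,98]).round(1))
    k=(abs(z-22.5)<1.8)&(abs(y)<20)&(x>10)&(x<80); print(" nose",(np.percentile(x[k],[1,99])).round(1),(np.percentile(y[k],[1,99])).round(1))
E
```

```text
top
 wall + -90 [23.5 34.9] 90
 wall + -50 [23.7 35.6] 78
 wall + -10 [24.2 35.1] 77
 wall - -90 [-38.6 -27.6] 80
 wall - -50 [-38.  -26.3] 81
 wall - -10 [-37.6 -25.8] 80
 x ends [-157.3  129.3]
 knob 73.7 [-74.  -49.5] [-13.   11.8]
 base [-96.3 -27.5] [-21.7  20.9]
 handle [84.  99.1] [-20.2  20.8]
 fin [-124.9 -121.4] [24.6 44.8] -123.06384468481515
 end bar z 36.7 [107.1 141.1]
 nose [46.9 70.7] [-19.8  19.6]
side
 wall + -90 [23.6 35.4] 130
 wall + -50 [25.  35.9] 75
 wall + -10 [24.6 36. ] 121
 wall - -90 [-38.3 -22.3] 170
 wall - -50 [-37.6 -22.4] 151
 wall - -10 [-37.2 -26. ] 145
 x ends [-158.6  130. ]
 knob 73.5 [-76.9 -49.9] [-13.6  11.6]
 base [-98.  -29.5] [-22.2  20. ]
 handle [82.  97.4] [-20.2  20.8]
 fin [-126.5 -123. ] [23.5 42. ] -124.95136821489518
 end bar z 35.4 [106.3 140.7]
 nose [45.  70.4] [-19.3  19.4]
```

```bash
sed -i 's/^YG=.*/YG=np.radians(4.55); OG=np.array([533.4,-209.9])/' h.py; cat >> h.py <<'E'
YT=np.radians(-6.8); OT=np.array([529.6,201.0])
def t2w(x,y): return OT+rm(YT)@np.array([x,y])
KW=np.array([532.6,-209.3])+rm(np.radians(4.05))@np.array([-62.6,-.8])
E
python3 - <<'E'
from rig import bot
from h import *
pts=dict(knob=(KW,58,YG),empty=(t2w(0,77),57,YT),stop=((523.4,123),56,np.radians(82)),place=(g2w(7,0),57,YG+np.pi/2),hand=(g2w(90,0),85,YG),pulled=(g2w(-10,0),85,YG))
for k,(p,z,phi) in pts.items():
    for d in(0,np.pi,-np.pi):
        for zz in(z,z+130):
            q=bot.ik([*p,zz],quat(phi+d)); print(k,np.round(p,1),round(d,1),zz,None if q is None else np.round(q,2))
E
```

```text
knob [ 470.2 -214.5] 0 58 [-0.5   0.48  1.78 -0.    0.89 -0.58]
knob [ 470.2 -214.5] 0 188 [-0.5   0.29  1.69 -0.    1.17 -0.58]
knob [ 470.2 -214.5] 3.1 58 None
knob [ 470.2 -214.5] 3.1 188 None
knob [ 470.2 -214.5] -3.1 58 None
knob [ 470.2 -214.5] -3.1 188 None
empty [538.7 277.5] 0 57 [ 0.42  0.64  1.51 -0.    0.99  0.53]
empty [538.7 277.5] 0 187 [ 0.42  0.48  1.43 -0.    1.24  0.53]
empty [538.7 277.5] 3.1 57 None
empty [538.7 277.5] 3.1 187 None
empty [538.7 277.5] -3.1 57 None
empty [538.7 277.5] -3.1 187 None
stop [523.4 123. ] 0 56 [ 0.16  0.52  1.72 -0.    0.91 -1.27]
stop [523.4 123. ] 0 186 [ 0.16  0.33  1.63 -0.    1.18 -1.27]
stop [523.4 123. ] 3.1 56 [ 0.16  0.52  1.72 -0.    0.91  1.87]
stop [523.4 123. ] 3.1 186 [ 0.16  0.33  1.63 -0.    1.18  1.87]
stop [523.4 123. ] -3.1 56 [ 0.16  0.52  1.72 -0.    0.91  1.87]
stop [523.4 123. ] -3.1 186 [ 0.16  0.33  1.63 -0.    1.18  1.87]
place [ 540.4 -209.3] 0 57 [-0.43  0.59  1.59 -0.    0.96 -2.08]
place [ 540.4 -209.3] 0 187 [-0.43  0.42  1.51 -0.    1.21 -2.08]
place [ 540.4 -209.3] 3.1 57 [-0.43  0.59  1.59 -0.    0.96  1.06]
place [ 540.4 -209.3] 3.1 187 [-0.43  0.42  1.51 -0.    1.21  1.06]
place [ 540.4 -209.3] -3.1 57 [-0.43  0.59  1.59 -0.    0.96  1.06]
place [ 540.4 -209.3] -3.1 187 [-0.43  0.42  1.51 -0.    1.21  1.06]
hand [ 623.1 -202.8] 0 85 [-0.37  0.7   1.34 -0.    1.11 -0.45]
hand [ 623.1 -202.8] 0 215 [-0.37  0.56  1.23 -0.    1.35 -0.45]
hand [ 623.1 -202.8] 3.1 85 None
hand [ 623.1 -202.8] 3.1 215 None
hand [ 623.1 -202.8] -3.1 85 None
hand [ 623.1 -202.8] -3.1 215 None
pulled [ 523.4 -210.7] 0 85 [-0.45  0.52  1.63 -0.    0.99 -0.53]
pulled [ 523.4 -210.7] 0 215 [-0.45  0.36  1.52 -0.    1.26 -0.53]
pulled [ 523.4 -210.7] 3.1 85 None
pulled [ 523.4 -210.7] 3.1 215 None
pulled [ 523.4 -210.7] -3.1 85 None
pulled [ 523.4 -210.7] -3.1 215 None
```

```bash
python3 - <<'E'
from rig import bot
from h import *
q=quat(YG)
bot.move_gripper(60,30)
bot.move_to([*KW,220],q)
s=bot.read_state(); w=bot.read_camera("wrist"); pickle.dump((s,w),open("w1.pkl","wb")); cv2.imwrite("pics/w1.png",w["image"])
print(bot.servo_line([*KW,58],speed=120,until_force=8))
s=bot.read_state(); print(s["ee_pos"],s["ft_force"])
bot.move_gripper(20,40)
s=bot.read_state(); print(s["grip_width"],s["grip_force"],s["ft_force"],s["clock"])
bot.servo_line([*KW,200],speed=120)
s=bot.read_state(); print(s["grip_width"],s["ft_force"])
w=bot.read_camera("wrist"); pickle.dump((s,w),open("w2.pkl","wb")); cv2.imwrite("pics/w2.png",w["image"])
E
```

```text
False
[ 470.50623762 -214.687875     58.60832733] [ 0.36787447 -0.64692831  0.5053179 ]
27.644527725578442 39.188257455825806 [-2.33572383  1.56027935  5.25981246] 5.1833
26.896156124542216 [-0.35095625  0.06783245 -2.36748483]
```

View pics/w2.png

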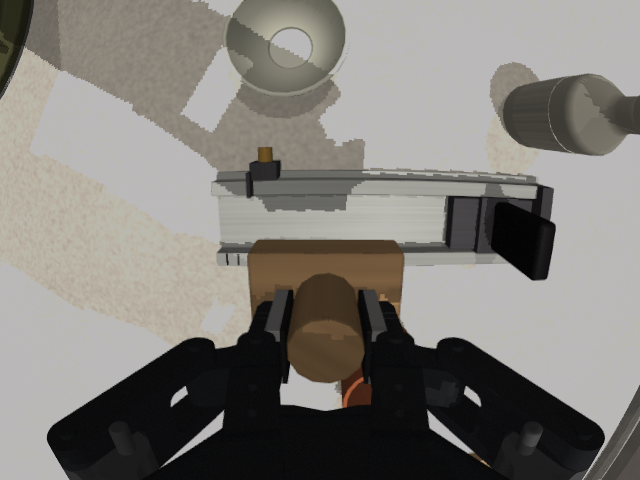

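The knob block is held level by its knob. The fin and clip (262,168), handle (525,240) and bottle are all clear of it. Next I'll place it in the empty compartment.

```bash
python3 - <<'E'
from rig import bot
from h import *
E=t2w(0,77); q=quat(YT)
bot.servo_line([*E,200],attitude=q,speed=220)
bot.servo_line([*E,72],speed=120)
print(bot.servo_line([*E,54],speed=25,until_force=6))
s=bot.read_state(); print(s["ee_pos"],s["ft_force"])
bot.move_gripper(60)
bot.servo_line([*E,180],speed=180)
s=bot.read_state()
# view stop block
p=np.array([523.4,123.]); ph=np.radians(82)+np.pi
bot.move_gripper(42)
bot.move_to([*p,190],quat(ph))
s=bot.read_state(); w=bot.read_camera("wrist"); pickle.dump((s,w),open("w3.pkl","wb")); cv2.imwrite("pics/w3.png",w["image"]); print(s["ee_pos"],s["clock"])
c=bot.read_camera("side"); pickle.dump(c,open("side1.pkl","wb"))
E
```

```text
True
[538.6095707  277.41800693  57.46913808] [-2.17473326 -0.92940526  6.46039021]
[523.44163233 123.25511435 189.95953989] 13.55
```

View pics/w3.png

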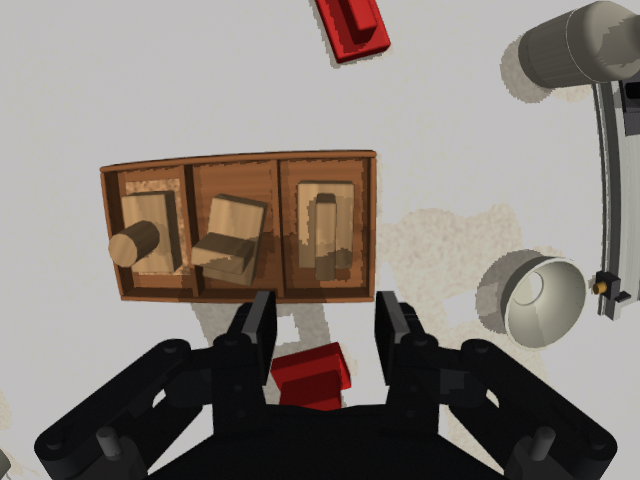

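The knob block lies flat in its compartment at (150,230), and the jaws straddle the stop ridge at (325,235). Grasping it and moving it to the gauge.

```bash
python3 - <<'E'
from rig import bot
from h import *
p=np.array([523.4,123.]); ph=np.radians(82)+np.pi
print(bot.servo_line([*p,55],speed=120,until_force=8))
bot.move_gripper(8,40)
s=bot.read_state(); print(s["grip_width"],s["grip_force"],s["ee_pos"],s["ft_force"])
if s["grip_width"]<12: raise SystemExit
bot.servo_line([*p,190],speed=120)
G=g2w(5,0); q=quat(YG+np.pi/2+np.pi)
m=np.array([440,-60.])
bot.servo_line([*G,190],attitude=q,speed=220)
s=bot.read_state(); w=bot.read_camera("wrist"); pickle.dump((s,w),open("w4.pkl","wb"))
bot.servo_line([*G,88],speed=120)
s=bot.read_state(); print(s["ee_pos"],s["grip_width"],s["clock"])
w=bot.read_camera("wrist"); cv2.imwrite("pics/w4.png",w["image"])
c=bot.read_camera("side"); pickle.dump(c,open("side2.pkl","wb"))
E
```

```text
False
13.651222088693654 45.412994027137756 [523.63235279 123.07918952  55.46536896] [-0.71696338  0.19813764  4.62650747]
[ 538.75185241 -209.65380496   88.78554433] 13.633740991069816 19.275
```

View pics/w4.png

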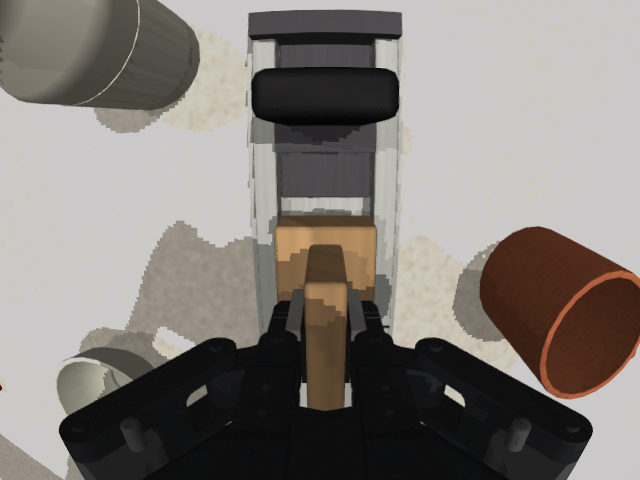

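The block (276–376 px) is centred over the channel (slide 281–370, handle 250–398) with a gap to the nose. Lowering it.

```bash
python3 - <<'E'
from rig import bot
from h import *
G=g2w(5,0)
print(bot.servo_line([*G,52],speed=25,until_force=6))
s=bot.read_state(); print(s["ee_pos"],s["ft_force"],s["moment"])
if s["ee_pos"][2]<61:
    bot.move_gripper(45)
    bot.servo_line([*G,160],speed=150)
    H=g2w(90.5,0); q=quat(YG)
    bot.servo_line([*g2w(40,0),230],attitude=q,speed=220)
    bot.move_gripper(48)
    s=bot.read_state(); w=bot.read_camera("wrist"); cv2.imwrite("pics/w5.png",w["image"]); pickle.dump((s,w),open("w5.pkl","wb"))
    for n in("top","side"): pickle.dump(bot.read_camera(n),open(n+"3.pkl","wb"))
    print(s["clock"])
E
```

```text
True
[ 538.32540826 -209.4573798    56.48952438] [-2.703943    1.17705022  5.58748016] [0.04971028 0.19682301 0.02548554]
23.7
```

View pics/w5.png

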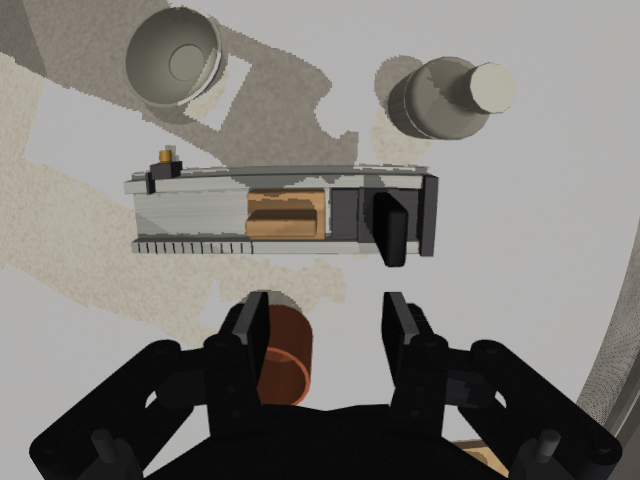

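The block lies in the channel just ahead of the nose (gap at x≈327). The fin is at (150,182). I'll measure nose, fin and block precisely from this wrist view.

```bash
cat >> h.py <<'E'
def wcloud(s,c):
    f=240/np.tan(np.radians(c["fovy"])/2); d=c["depth"]; v,u=np.mgrid[:480,:640]
    a=u-c["cx"]; b=v-c["cy"]; r=np.hypot(a,b)+1e-9; t=np.tan(np.minimum(r/f,1.5))
    P=np.stack([a/r*t*d,b/r*t*d,d],-1); M=np.array(c["mount"]); P=P@M[:3,:3].T+M[:3,3]
    P=P@rot(s["tool_rot"]).T+s["ee_pos"]; P[d==0]=np.nan; return P
def report(P):
    Q=toG(P); Q=Q[~np.isnan(Q).any(-1)]; Q=Q[(abs(Q[:,1])<70)&(Q[:,0]>-200)&(Q[:,0]<170)]; x,y,z=Q.T
    def pr(n,k):
        if k.sum()>5: print("  ",n,k.sum(),"x",np.percentile(x[k],[1,99]).round(1),"y",np.percentile(y[k],[1,99]).round(1),"z",np.median(z[k]).round(1))
    pr("fin",(z>33)&(z<40)&(x<-90)&(y>15)&(x>-140)); pr("base",(abs(z-30)<1.7)&(abs(y)<21)&(x<60)&(x>-150))
    pr("ridge",(abs(z-73.5)<2)&(abs(y)<15)&(x<60)&(x>-150)); pr("handle",(z>101)&(z<108)&(x>-30))
    pr("slidetop",(abs(z-23)<1.5)&(abs(y)<18)&(x>-70)&(x<80))
E
python3 - <<'E'
from h import *
s,w=pickle.load(open("w5.pkl","rb")); print(w["fovy"],w["cx"]); report(wcloud(s,w))
for n in("top3","side3"): print(n); report(cloud(pickle.load(open(n+".pkl","rb"))))
E
```

```text
65.70646984690485 325.3235832732643
   fin 110 x [-126.5 -122.2] y [24.8 43.8] z 37.3
   base 1714 x [-29.8  39. ] y [-20.8  20.7] z 30.1
   ridge 1123 x [-22.3  32.1] y [-6.   6.8] z 74.0
   handle 1247 x [82.6 98.2] y [-20.7  20.9] z 104.7
   slidetop 955 x [45.3 69.2] y [-17.2  17.4] z 22.7
top3
   base 193 x [-28.5  38.6] y [ 2.2 20.7] z 30.1
   ridge 84 x [-4.6 32.1] y [-3.8  7.1] z 73.5
   handle 182 x [83.3 98.3] y [-20.4  20.8] z 104.4
   slidetop 136 x [46.  70.4] y [-17.4  17.7] z 22.8
side3
   fin 47 x [-127.2 -123.3] y [24.5 44.4] z 37.4
   base 449 x [-31.1  36.5] y [-20.8  20.8] z 29.8
   ridge 259 x [-24.1  31.1] y [-6.5  7.2] z 73.6
   handle 206 x [81.4 96.4] y [-20.4  20.5] z 104.4
   slidetop 179 x [-31.8  70. ] y [-17.6  15.6] z 22.6
```

```bash
cat > obs.py <<'E'
from rig import bot
from h import *
def obs(tag):
    for n in("top","side"):
        c=bot.read_camera(n); pickle.dump(c,open(n+tag+".pkl","wb")); print(n); report(cloud(c))
    s=bot.read_state(); w=bot.read_camera("wrist"); pickle.dump((s,w),open("w"+tag+".pkl","wb")); cv2.imwrite("pics/w"+tag+".png",w["image"]); print("wrist"); report(wcloud(s,w))
E
python3 - <<'E'
from obs import *
bot.servo_line([*g2w(89.8,0),180],speed=120)
print(bot.servo_line([*g2w(89.8,0),85],speed=80,until_force=8))
bot.move_gripper(10,60)
s=bot.read_state(); s0=s; x0=toG(s["ee_pos"]); print(s["grip_width"],x0,s["ft_force"])
bot.servo_line([*g2w(89.8-60,0),85],speed=40)
bot.servo_line([*g2w(89.8-97,0),85],speed=25)
bot.dwell(.3)
s=bot.read_state(); print(s["grip_width"],toG(s["ee_pos"])-x0,s["ft_force"],s["clock"])
obs("6")
E
```

```text
False
15.282431613419094 [ 9.02363545e+01 -5.07806296e-02  8.54503445e+01] [ 3.79874978 -0.64811897  1.69252381]
15.026813549377396 [-9.68307709e+01 -2.77548104e-01 -2.75065126e-02] [10.3165922  -2.23693533  1.23123932] 29.9
top
   base 20 x [-22.7   8.1] y [ 7.7 20.6] z 29.2
   slidetop 51 x [10.5 29. ] y [-2.1 17.6] z 22.8
side
   fin 45 x [-127.4 -123.1] y [24.7 44.4] z 36.8
   base 674 x [-121.7  -12.8] y [-20.8  20.3] z 29.6
   ridge 332 x [-114.7  -14.9] y [-12.1   6.9] z 73.4
   handle 113 x [-27.3   6.4] y [-21.6  -5.7] z 104.1
   slidetop 207 x [-48.4  27.2] y [-17.6  15.5] z 22.6
wrist
   fin 353 x [-126.4 -122.1] y [24.  43.8] z 37.3
   base 5660 x [-119.3    8. ] y [-19.6  20.8] z 29.8
   ridge 3180 x [-112.8    7.7] y [-6.9 10.5] z 73.9
   handle 5750 x [-20.   7.] y [-20.1  21. ] z 104.6
   slidetop 4551 x [-51.2  27.9] y [-17.6  17.7] z 22.6
```

View pics/w6.png

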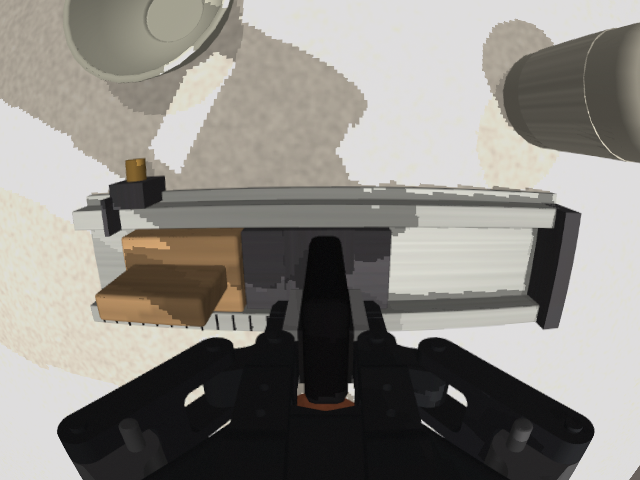

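The block is pushed by the nose (contact at x≈243) and its leading end (x≈124) is still short of the fin (x≈108). I'll work out the remaining distance.

```bash
cat > rem.py <<'E'
from h import *
def rem(P):
    Q=toG(P); Q=Q[~np.isnan(Q).any(-1)]; x,y,z=Q.T
    b=(abs(z-30)<1.2)&(y>-18)&(y<20)&(x>-140)&(x<-70); f=(z>34)&(z<39.5)&(y>25)&(y<44)&(x<-110)&(x>-140)
    ys=np.arange(-18,20,3); e=[x[b&(y>a)&(y<=a+3)].min() for a in ys if (b&(y>a)&(y<=a+3)).sum()>8]
    fe=[np.percentile(x[f],5),np.percentile(x[f],95)]
    print(" lead edge by y",np.round(e,1),"med",np.median(e).round(2)," fin",np.round(fe,1),"mid",np.mean(fe).round(2),"rem",(np.median(e)-np.mean(fe)).round(2))
E
python3 - <<'E'
from rem import *
print("wrist");rem(wcloud(*pickle.load(open("w6.pkl","rb"))))
print("side");rem(cloud(pickle.load(open("side6.pkl","rb"))))
E
```

```text
wrist
 lead edge by y [-121.1 -121.1 -120.9 -121.1 -120.9 -120.5] med -121.0  fin [-126.  -122.4] mid -124.23 rem 3.23
side
 lead edge by y [-120.9 -122.2 -121.4 -120.9 -122.  -122.2 -121.9 -121.6 -122.1 -120.8
 -120.9] med -121.55  fin [-127.  -123.4] mid -125.19 rem 3.63
```

```bash
python3 - <<'E'
from obs import *
from rem import rem
a=toG(bot.read_state()["ee_pos"])
bot.servo_line([*g2w(89.8-99.9,0),85],speed=10)
bot.dwell(.3)
s=bot.read_state(); print(toG(s["ee_pos"])-a, toG(s["ee_pos"]))
w=bot.read_camera("wrist"); rem(wcloud(s,w))
c=bot.read_camera("side"); rem(cloud(c))
E
```

```text
[-2.89098412  0.00534459  0.00512577] [-9.46885294 -0.3331294  85.45017865]
 lead edge by y [-124.1 -123.8 -124.3 -124.2 -123.3 -122.9] med -123.94  fin [-125.9 -122.5] mid -124.2 rem 0.26
 lead edge by y [-125.4 -124.3 -124.2 -125.3 -125.  -125.1 -125.4 -122.9 -124.4] med -124.96  fin [-127.3 -123.5] mid -125.4 rem 0.44
```

```bash
python3 - <<'E'
from obs import *
from rem import rem
bot.servo_line([*g2w(85,0),85],speed=40)
for x in (89.8,90.3,90.8,91.3,91.8):
    bot.servo_line([*g2w(x,0),85],speed=8); s=bot.read_state(); f=(s["ft_force"][:2]@rm(YG)); print(x,toG(s["ee_pos"])[0].round(2),f.round(2))
    if f[0]<-2: break
bot.move_gripper(40); bot.dwell(.2)
s=bot.read_state(); print(toG(s["ee_pos"]),s["clock"])
bot.servo_line([*g2w(x,0),180],speed=100)
bot.servo_line([*g2w(20,0),230],speed=150)
obs("7")
rem(wcloud(*pickle.load(open("w7.pkl","rb")))); rem(cloud(pickle.load(open("side7.pkl","rb"))))
E
```

```text
89.8 90.02 [ 4.24 -0.15]
90.3 90.37 [2.92 0.63]
90.8 90.43 [-1.85  1.57]
91.3 90.48 [-6.81  2.06]
[9.12584683e+01 2.86091732e-02 8.48833121e+01] 35.475
top
   base 35 x [-70.9 -53.9] y [ 9.4 20.5] z 29.9
   handle 180 x [82.8 98.1] y [-20.1  20.9] z 104.5
   slidetop 137 x [46.2 70.2] y [-17.7  17.7] z 23.0
side
   fin 46 x [-127.  -123.1] y [24.3 44.4] z 36.8
   base 513 x [-124.8  -56.8] y [-20.8  20.6] z 29.7
   ridge 317 x [-117.7  -63.5] y [-6.9  6.7] z 73.5
   handle 208 x [80.4 96.7] y [-20.9  20.9] z 104.5
   slidetop 211 x [44.8 69.7] y [-17.3  17.3] z 22.6
wrist
   fin 113 x [-126.5 -122.4] y [23.7 43.9] z 37.5
   base 1556 x [-122.6  -54.5] y [-20.6  20.8] z 30.0
   ridge 1018 x [-115.7  -61.4] y [-7.   6.3] z 74.0
   handle 1206 x [82.5 97.7] y [-20.7  21.4] z 104.7
   slidetop 961 x [-54.4  69.4] y [-17.6  17.8] z 22.7
 lead edge by y [-123.3 -124.2 -123.5 -123.2 -122.8 -122.3] med -123.23  fin [-126.1 -122.6] mid -124.33 rem 1.1
 lead edge by y [-124.7 -123.4 -124.2 -124.7 -123.9 -124.7 -123.  -124.1 -125.  -121.7
 -123.9] med -124.09  fin [-126.9 -123.3] mid -125.14 rem 1.05
```

View pics/w7.png

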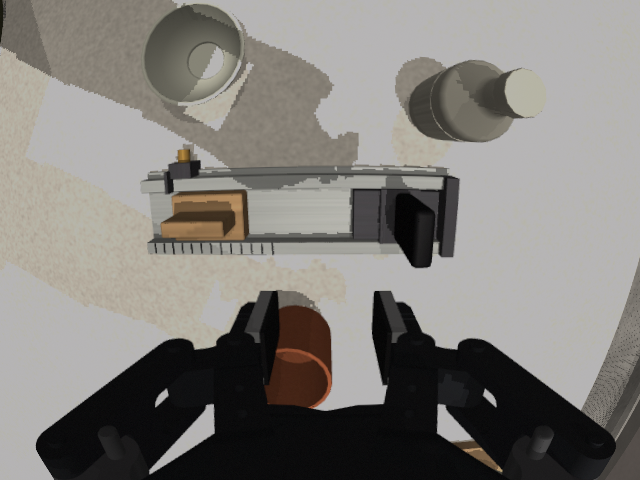

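The slide is home (nose at x≈353) and the block's leading end (172) is level with the fin (170) to within about 0.5 mm. The bystanders are where they were. Handing in.

```bash
python3 -c "
from rig import bot
print(bot.finish_job(), bot.read_state()['clock'])"
```

```text
the job is handed in; nothing more can be done
the job is handed in; nothing more can be done
```

I put the knob block back flat in the empty tray compartment, pushed the lengthwise-ridge block to within about 1 mm of the fin with the slide, eased the slide fully home, let go, and handed the job in.

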